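# Load the end plug into the carrying board and hold the board up level

### The arm

A 6-joint arm with a two-finger parallel gripper is mounted at the origin on the work surface; the furniture and walls round the work are solid. World frame = base frame: x ahead of the robot, y to its left, z up, the work surface at z = 0. Lengths are in mm, angles in degrees, forces in N, time in s.
With the tool pointing down it reaches from about 250 to 775 mm from the base axis. Payload 4 kg.
Tool frame: the origin (TCP) lies midway between the tips of the shut fingers; the grasp point (between the pads) lies 19 mm behind it (bot.grip_depth is the distance from the TCP to the grasp point, in mm); z points along the fingers, y is the line along which they close (so a half turn about z gives the same grasp; the last joint's range is limited). The gripper opens to 85 mm and grips with 20 to 120 N. Pads are 22 mm wide; open, the fingers measure 114 mm over their backs; the gripper's body (76 mm by 85 mm) begins 54 mm behind the grasp point. The pads swing forward as they close: fully open they stand 13 mm farther back than shut.
Start: joints at [70.64, 4.996, 78.535, -0, 96.463, -5.907], TCP at [127.965, 534.923, 231.341] pointing down, gripper open.
Joint ranges: [-177.83, 177.83], [-43.37, 116.18], [15.69, 146.23], [-61.86, 241.86], [9.47, 152.12], [-147.06, 147.06]. Speed limits (degrees/s): [159.86, 159.86, 180, 180, 180, 180].

### API

Orientations are given as [roll, pitch, yaw] about the fixed x, y, z axes, in that order (R = Rz(yaw) Ry(pitch) Rx(roll)).
In Python, from station import bot gives the robot as it stands. The module is installed in compiled form; this text tells all that it offers.
- The arm moves only by the shell command python3 -m crank 'ROWS' [FORCE]. ROWS is JSON, a list of rows, each an object with "delta_pos": the shift along the tool's x, y, z in mm, a list of three; "delta_rot": the turn, a rotation vector about the tool's x, y, z in rad, a list of three; "jaw": the finger opening in mm, from 0 to 85.4. In form: [{"delta_pos": [dx, dy, dz], "delta_rot": [wx, wy, wz], "jaw": jaw}, ...]. A call has exactly 5 rows; each row shifts and turns the commanded pose from where the row before left it, along the tool's axes as they then stand; what a row does not reach is not made up. A row lasts 1/10 s, in which the tool goes at most 50 mm and 8.59 degrees, less where a joint would pass 70% of its speed; a pose out of reach is approached as far as the arm can. A call is refused whole if a number of a shift passes 50 or a number of a turn 0.15, either way. A call with a gripper value outside its range is refused whole. The fingers move at their own pace and stop on an object; FORCE is the grip in N (left out, the last holds). Time passes only in rows, so rows that do not move let the fingers close, or fill a call up. It gives the time, the measured TCP pose, the force, the opening and the grip force at its end, in the units of the state.
- bot.get_obs(): the state, without advancing time (a new reading comes with each control period).
- bot.capture(name): name is "scene" or "side" or "wrist"; returns a dict with "color" (480x640x3 uint8, red, green, blue), "K" (3x3 intrinsics, pixels), "eye" and "rotation" of the camera in the world. Camera axes: x right, y up, looking along -z (the intrinsics and any distortion apply to the point x, -y, -z); pixel columns grow to the right and rows downward; lengths in mm; the calibration is good to about 2 mm. A picture is of the moment at which its call begins. There is no depth.
- bot.job_done(): hands the job in; it is judged then, once.
Trained networks look in a picture, given as the dict that the camera call returned (one of the last four; its "shot" number tells which), for a name from the list of things; names that differ only in an ending like _2 or _b are one class to them, and where a whole thing is asked for, a point or a joint stands for the part that bears it (a point fixed in the world has none). Each returns a list of dicts, best first, with "confidence" (0 to 1); they miss things now and then, are a little off and sometimes report something else, mostly with a low value. They report only what shows in the picture. A call takes as long as a camera call.
- bot.spot_in(picture, label): "extent" ([centre column, centre row, width, height] as shares, 0 to 1, of the picture: columns of its width, rows of its height, round what is visible of it).
- bot.regions_of(picture, label): "region" (480x640 bool, what is visible of it) and "extent" ([centre column, centre row, width, height] as shares, 0 to 1, of the picture: columns of its width, rows of its height, round what is visible of it).
The state is a dict: "clock": time; "qpos": joint angles; "dq": joint speeds; "tau": joint torques, N m; "tool_pos": TCP position; "ee_rot": TCP orientation; "ft_force": force on the tool from outside, world axes, zero at the start; "torque": the same for the moment, N m; "finger_gap": opening from 0.0 (shut) to 1.0 (fully open); "finger_force": force on a finger pad.
Only numpy, scipy, OpenCV 4.12 (cv2) and the standard library are available. Lean on these libraries where they do the work, as an engineer would, in place of code of your own. Each camera call takes 0.05 s, during which the arm holds its last target. There are 200 camera calls.

### The job

Take the end plug that stands on its wide flange, set it flange down into the empty pocket of the carrying board and let it go. Then lift the board by its handle straight up, about 12 cm clear of the bench, and finish while still holding it there, level and still, with the plug and the crown adaptor seated in their pockets. Do not tip the board on the way, and leave the other plug (the one with its flange on top), the spacer ring and the tape roll where they are.

Things in the scene. Friction and masses are not known exactly. Their poses are not given: they have to be found in the camera images.
- carrier: Loose plywood carrying board, 230 x 90 x 14 mm (x, y, z), about 0.4 kg with its handle; origin at the centre of its underside, z up. On its x axis two round pockets 8 mm deep, floor 6 mm above the underside: at +80 mm empty, 57 mm across; at -80 mm 56 mm across, holding the crown. It lies flat, long axis roughly along world y, empty pocket to the left.
- carrier_handle: Handle fixed to the board: a black flat-sided grip bar 18 mm thick (board x), 84 mm long (board y) and 30 mm high, from 62 to 92 mm above the board's underside, on two 10 mm steel posts at y = -31 and +31 mm. Same origin and axes as the board.
- grip (a point): Centre of the grip bar, 77 mm above the board's underside.
- pocket (a point): Centre of the floor of the empty pocket (57 mm across, 8 mm deep, dark floor). Axes as the board's.
- crown_pocket (a point): Centre of the floor of the pocket that holds the crown adaptor. Axes as the board's.
- plug: Grey plastic end plug standing on its flange: flange 50 mm across and 6 mm thick at the bottom, above it a round stem 36 mm across and 40 mm high (46 mm in all), about 70 g. Origin at the centre of the flange's face, z along the stem (up). This is the one to load.
- plug_inverted: A second, identical plug that stands the other way up: stem on the bench, 50 mm flange on top at 40 to 46 mm height. Origin at the centre of its underside (the stem's end), z up. The two plugs may be in either place. To be left alone.
- crown: Dark ribbed crown adaptor, 52 mm across, 30 mm high, 45 g, loose in the board's other pocket. Origin at the centre of its underside.
- spacer: Bystander: light spacer ring 38 mm across, 16 mm high, origin at the centre of its underside.
- tape: Bystander: black tape roll lying flat, 62 mm across, 19 mm high, origin at the centre of its underside.

How it is judged:
By the outcome, as a careful person would: the job done as asked, in the order asked, and still so for the second after the job is handed in, while the arm keeps its last pose, push and grip.
It also fails if it takes over 48 s, if anything falls off the work surface, if the arm or the gripper's body presses on something with over 40 N, if the wrist force passes 120 N, or if a joint passes its speed limit or range.

## Working session

There is one attempt and no reset: what is moved stays moved. The work goes in short steps, Python scripts to look and compute and a shell command to move; the robot and the scene stay as the last step left them, time stands still between calls to the robot, and variables do not carry over. Pictures are saved under pics/ and viewed, at most 13 in all, crops included, and the job is handed in when it is done.

```bash
mkdir -p pics
cat > h.py <<'E'
import numpy as np, cv2
from station import bot
def ray(p,u,v):
    K=np.array(p["K"]);R=np.array(p["rotation"]);d=np.linalg.inv(K)@[u,v,1]
    return np.array(p["eye"],float),R@np.array([d[0],-d[1],-d[2]])
def onz(p,u,v,z):
    e,d=ray(p,u,v);return e+d*(z-e[2])/d[2]
def proj(p,X):
    K=np.array(p["K"]);c=np.array(p["rotation"]).T@(np.array(X,float)-p["eye"]);c=np.array([c[0],-c[1],-c[2]]);q=K@c;return q[:2]/q[2]
def save(p,n): cv2.imwrite("pics/"+n,p["color"][:,:,::-1])
E
python3 - <<'E'
from h import *
np.set_printoptions(precision=1,suppress=True)
o=bot.get_obs();print({k:o[k] for k in("clock","tool_pos","ee_rot","ft_force","finger_gap")})
im=[]
for c in("scene","side"):
    p=bot.capture(c);im.append(p["color"]);print(c,list(p.keys()),p["eye"],np.array(p["K"]).tolist())
    for n,z in(("plug",23),("plug_inverted",43),("crown",30),("carrier",14),("carrier_handle",92),("pocket",6),("grip",77),("spacer",8),("tape",10)):
        for r in bot.spot_in(p,n)[:3]:
            e=np.array(r["extent"])*[640,480,640,480];print(n,round(r["confidence"],2),e,onz(p,e[0],e[1],z))
for i,n in enumerate(("scene","side")): cv2.imwrite(f"pics/{n}0.png",im[i][:,:,::-1])
E
```

```text
{'clock': 0.0, 'tool_pos': array([127.8, 534.4, 230.1]), 'ee_rot': array([-179.9,   -0. ,  166.5]), 'ft_force': array([ 0.6,  0.1, -0.3]), 'finger_gap': 0.9970778972105979}
scene ['color', 'K', 'eye', 'rotation', 'shot'] [180.2 610.3 406.1] [[458.9576745076041, 0.0, 323.28322478853994], [0.0, 458.9576745076041, 241.50809227835433], [0.0, 0.0, 1.0]]Traceback (most recent call last):
  File "<stdin>", line 9, in <module>
  File "h.py", line 7, in onz
    e,d=ray(p,u,v);return e+d*(z-e[2])/d[2]
                                       ~^^^
IndexError: invalid index to scalar variable.
```

```bash
cat > h.py <<'E'
import numpy as np, cv2
from scipy.spatial.transform import Rotation as Ro
from station import bot
np.set_printoptions(precision=1,suppress=True)
def rot(p):
    return Ro.from_euler("xyz",p["rotation"],degrees=True).as_matrix()
def ray(p,u,v):
    d=np.linalg.inv(np.array(p["K"]))@[u,v,1]
    return np.array(p["eye"],float),rot(p)@np.array([d[0],-d[1],-d[2]])
def onz(p,u,v,z):
    e,d=ray(p,u,v);return e+d*(z-e[2])/d[2]
def proj(p,X):
    c=rot(p).T@(np.array(X,float)-p["eye"]);q=np.array(p["K"])@[c[0],-c[1],-c[2]];return q[:2]/q[2]
def save(p,n): cv2.imwrite("pics/"+n,p["color"][:,:,::-1])
E
python3 - <<'E'
from h import *
for c in("scene","side"):
    p=bot.capture(c);save(p,c+"0.png");print(c,p["eye"],p["rotation"])
    for n,z in(("plug",23),("plug_inverted",43),("crown",30),("carrier",14),("carrier_handle",92),("pocket",6),("grip",77),("spacer",8),("tape",10)):
        for r in bot.spot_in(p,n)[:3]:
            e=np.array(r["extent"])*[640,480,640,480];print(n,round(r["confidence"],2),e,onz(p,e[0],e[1],z))
E
```

```text
scene [180.2 610.3 406.1] [  68.     0.2 -154.7]
plug 0.93 [283.5 324.7  32.1  42.1] [495.3  88.4  23. ]
plug_inverted 0.71 [250.9 293.9  30.9  34.8] [574.2  57.2  43. ]
crown 0.53 [375.8 242.5  21.4  14.1] [ 471.9 -272.6   30. ]
carrier 0.71 [380.5 253.1  47.7  64.8] [ 455.3 -257.5   14. ]
carrier_handle 0.91 [378.4 240.   40.9  39.1] [ 423.7 -141.    92. ]
carrier_handle 0.72 [377.  242.4  19.3  13.3] [ 422.1 -128.3   92. ]
carrier_handle 0.52 [378.2 252.9  48.4  64. ] [404.5 -83.9  92. ]
pocket 0.93 [377.8 252.5  45.2  66.5] [ 467.4 -275.7    6. ]
spacer 0.47 [278.3 272.9  20.3  17.5] [611.2 -91.9   8. ]
side [ 217.  -683.6  683.7] [ 47.3   1.  -28.5]
plug 0.89 [255.  211.9  28.2  37.3] [501.   80.7  23. ]
plug_inverted 0.75 [320.6 209.6  24.5  32.9] [592.    7.7  43. ]
crown 0.89 [369.9 384.1  44.5  42.8] [ 482.5 -321.2   30. ]
carrier 0.95 [330.  366.4 165.6 134.7] [ 457. -262.   14.]
carrier_handle 0.58 [324.  338.1  52.1  76.9] [ 443.8 -270.    92. ]
pocket 0.59 [328.6 365.2 173.5 133.6] [ 459.3 -254.2    6. ]
grip 0.85 [328.3 364.7 168.2 135.2] [ 433.9 -298.4   77. ]
spacer 0.86 [372.9 257.6  22.8  22.1] [ 626.7 -105.3    8. ]
tape 0.74 [224.8 272.9  39.9  32.8] [401.3 -20.4  10. ]
```

View pics/scene0.png

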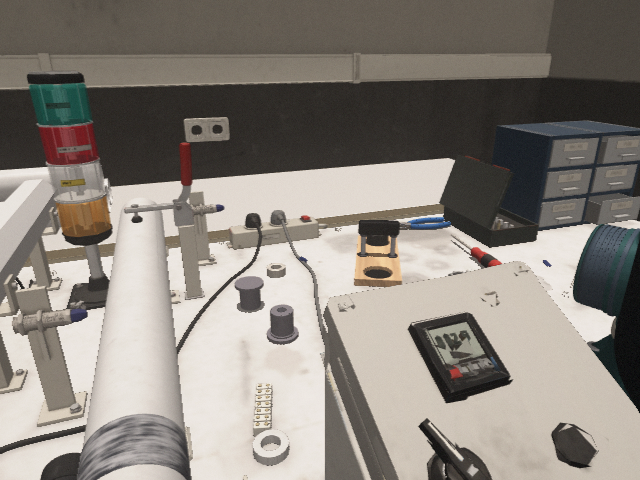

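View pics/side0.png

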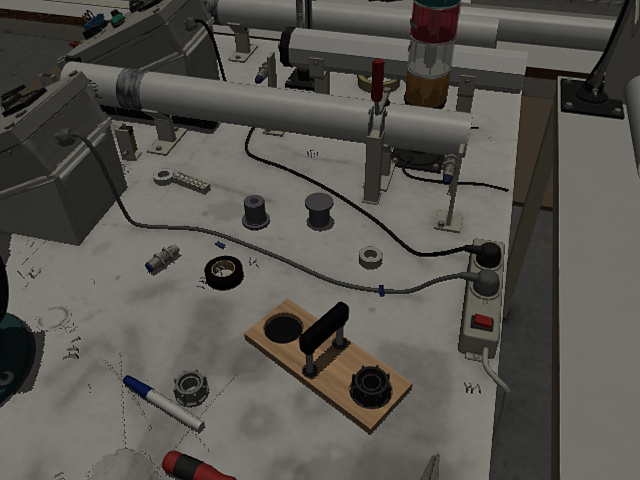

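Run:
```python
from h import *
s=bot.capture("scene");d=bot.capture("side")
def tri(a,b):
    e1,r1=ray(s,*a);e2,r2=ray(d,*b)
    t=np.linalg.lstsq(np.c_[r1,-r2],e2-e1,rcond=None)[0]
    A=e1+r1*t[0];B=e2+r2*t[1];return (A+B)/2,np.linalg.norm(A-B)
for n,a,b in(("pipe end",(145,205),(468,125)),("clamp top",(185,143),(378,60)),("console cornr",(328,303),(112,112)),("plug top",(282,310),(255,200)),("inv top",(249.5,281),(319,200)),("pocketrim",(379.5,272),(283,328)),("gripL",(361,228),(308,347)),("gripR",(400,228),(342,310)),("hand",(378.4,228),(325,326))): print(n,*tri(a,b))
for n,u,v in(("console foot R",80,245),("console foot near",0,228),("console mid",125,185),("pipe shad",150,150),("clampfoot",372,200)): print(n,onz(d,u,v,0))
print(proj(d,(0,0,100)),proj(s,(0,0,100)),proj(s,(128,535,231)),proj(d,(128,535,231)))
print("top plug",onz(d,255,200,46),onz(s,282,310,46))
w=bot.capture("wrist");print(w["eye"],w["rotation"],w["K"]);save(w,"w0.png")
c=d["color"][0:260,0:400];cv2.imwrite("pics/c0.png",cv2.resize(c,None,fx=2,fy=2)[:,:,::-1])
```

```text
pipe end [866.5 -19.8 136.8] 2.9108166513124396
clamp top [704.7  26.8 275.8] 0.8007303162260712
console cornr [338.2 256.7 182.8] 9.457489558186579
plug top [502.4  82.6  45.4] 4.283881764534469
inv top [598.3  25.9  47.8] 1.8201880158231647
pocketrim [ 429.5 -170.6   13.3] 3.1878107279663377
gripL [ 463.3 -236.5   61.1] 63.746074462876294
gripR [ 447.9 -256.2   93.1] 70.57577242251955
hand [ 459.1 -242.9   76.4] 2.810193060552159
console foot R [213.  174.6   0. ]
console foot near [ 98.2 291.1   0. ]
console mid [327.  305.8   0. ]
pipe shad [405.1 399.4   0. ]
clampfoot [712.8  31.6   0. ]
[-79.6 322.9] [674.4 327.9] [662.5 856.9] [-48.9  47.9]
top plug [504.5  83.6  46. ] [499.1  84.8  46. ]
[ 57.9 551.7 372.7] [-16.2  -0.   76.6] [[403.6   0.  315.1]
 [  0.  403.6 240.1]
 [  0.    0.    1. ]]
```

View pics/c0.png

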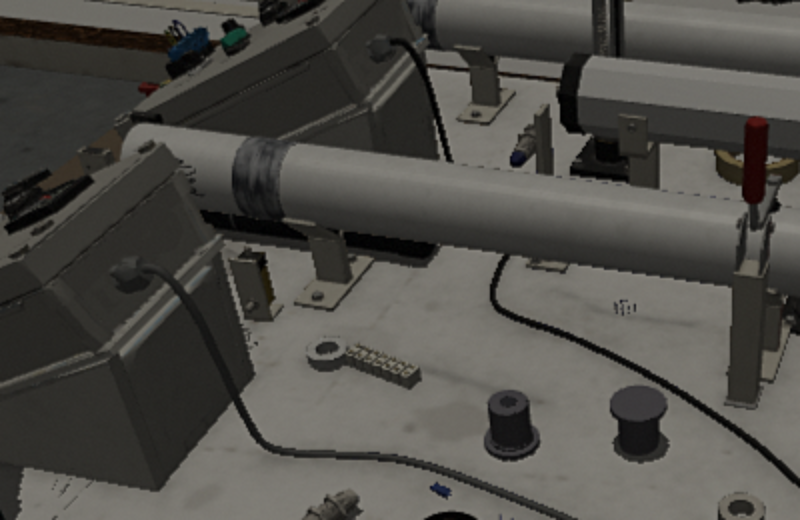

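The side crop shows the upright plug (stem up) at about (255,212) and the inverted one at (320,210). The board's empty pocket is at (283,328). The console and pipe lie between the start and the work, so I lift first, starting the turn on the way.

```bash
python3 -m crank '[{"delta_pos":[0,0,-30],"delta_rot":[0,0,0.14],"jaw":85},{"delta_pos":[0,0,-35],"delta_rot":[0,0,0.14],"jaw":85},{"delta_pos":[0,0,-35],"delta_rot":[0,0,0.14],"jaw":85},{"delta_pos":[0,0,-35],"delta_rot":[0,0,0.14],"jaw":85},{"delta_pos":[0,0,-30],"delta_rot":[0,0,0.14],"jaw":85}]' 40
cat >> h.py <<'E'
def plan(tgt,yaw,n):
    "tool-frame rows from the present pose to tgt, yaw, tool down"
    o=bot.get_obs();P=np.array(o["tool_pos"]);R0=Ro.from_euler("xyz",o["ee_rot"],degrees=True)
    R1=Ro.from_euler("xyz",[180,0,yaw],degrees=True);w=(R0.inv()*R1).as_rotvec()/n
    d=(np.array(tgt)-P)/n;R=R0
    print(P,np.array(o["ee_rot"]),"rot",np.round(w,4))
    for i in range(n): print(np.round(R.inv().apply(d),1).tolist());R=R*Ro.from_rotvec(w)
E
python3 - <<'E'
from h import *
print(bot.get_obs()["qpos"])
plan((500,84,330),20,15)
E
```

```text
clock: 1.75
tool_pos: [127.9, 534.8, 398.6]
ee_rot: [179.9, -0.1, 126.1]
ft_force: [-0.1, 0.5, -0.6]
finger_gap: 0.995
finger_force: 0.0
[ 70.6   6.7  57.8   0.  115.5  34.5]
[127.9 534.8 398.6] [179.9  -0.1 126.1] rot [ 0.  -0.   0.1]
[-38.9, 2.3, 4.5]
[-38.3, 7.1, 4.5]
[-37.2, 11.8, 4.5]
[-35.4, 16.2, 4.6]
[-33.2, 20.5, 4.6]
[-30.4, 24.4, 4.6]
[-27.1, 28.0, 4.6]
[-23.5, 31.1, 4.6]
[-19.5, 33.8, 4.6]
[-15.2, 35.9, 4.6]
[-10.6, 37.5, 4.6]
[-5.9, 38.5, 4.6]
[-1.2, 39.0, 4.6]
[3.7, 38.8, 4.6]
[8.4, 38.1, 4.6]
```

```bash
python3 -m crank '[{"delta_pos":[-38.9,2.3,0],"delta_rot":[0,0,0.1234],"jaw":85},{"delta_pos":[-38.3,7.1,0],"delta_rot":[0,0,0.1234],"jaw":85},{"delta_pos":[-37.2,11.8,0],"delta_rot":[0,0,0.1234],"jaw":85},{"delta_pos":[-35.4,16.2,0],"delta_rot":[0,0,0.1234],"jaw":85},{"delta_pos":[-33.2,20.5,0],"delta_rot":[0,0,0.1234],"jaw":85}]'
python3 -m crank '[{"delta_pos":[-30.4,24.4,0],"delta_rot":[0,0,0.1234],"jaw":85},{"delta_pos":[-27.1,28,0],"delta_rot":[0,0,0.1234],"jaw":85},{"delta_pos":[-23.5,31.1,0],"delta_rot":[0,0,0.1234],"jaw":85},{"delta_pos":[-19.5,33.8,0],"delta_rot":[0,0,0.1234],"jaw":85},{"delta_pos":[-15.2,35.9,0],"delta_rot":[0,0,0.1234],"jaw":85}]'
python3 -m crank '[{"delta_pos":[-10.6,37.5,12],"delta_rot":[0,0,0.1234],"jaw":85},{"delta_pos":[-5.9,38.5,14],"delta_rot":[0,0,0.1234],"jaw":85},{"delta_pos":[-1.2,39,14],"delta_rot":[0,0,0.1234],"jaw":85},{"delta_pos":[3.7,38.8,14],"delta_rot":[0,0,0.1234],"jaw":85},{"delta_pos":[8.4,38.1,14],"delta_rot":[0,0,0.1234],"jaw":85}]'
python3 - <<'E'
from h import *
p=bot.capture("wrist");save(p,"w1.png");print(p["eye"],p["rotation"],bot.get_obs()["tool_pos"],bot.get_obs()["ee_rot"],bot.get_obs()["qpos"])
for n,z in(("plug",23),("plug_inverted",43),("pocket",6),("carrier",14),("tape",10)):
    for r in bot.spot_in(p,n)[:2]:
        e=np.array(r["extent"])*[640,480,640,480];print(n,round(r["confidence"],2),e,onz(p,e[0],e[1],z))
E
```

```text
clock: 2.25
tool_pos: [253.5, 384.0, 396.5]
ee_rot: [180.0, -0.0, 90.8]
ft_force: [0.7, -0.0, 0.4]
finger_gap: 0.997
finger_force: 0.0
clock: 2.75
tool_pos: [378.6, 234.3, 396.6]
ee_rot: [180.0, -0.0, 55.4]
ft_force: [0.0, 0.7, 1.1]
finger_gap: 0.996
finger_force: 0.0
clock: 3.25
tool_pos: [503.8, 84.8, 327.9]
ee_rot: [-180.0, -0.0, 20.1]
ft_force: [-0.1, 0.6, -0.9]
finger_gap: 0.996
finger_force: 0.0
[568.9 109.3 469.3] [-16.1  -0.  -69.8] [506.1  80.2 323.7] [179.8   0.3  19.5] [  2.8   0.4  73.   -0.3 106.9  73.2]
plug 0.84 [317.8 190.7  42.6  49.7] [502.5  81.7  23. ]
plug_inverted 0.78 [402.6 123.8  51.7  49.1] [599.1  25.9  43. ]
pocket 0.9 [549.  328.9 181.8 105.6] [ 435.3 -257.7    6. ]
carrier 0.87 [548.7 327.4 182.5 101.7] [ 439.4 -250.    14. ]
tape 0.7 [367.1 293.9  47.   47.9] [401.6 -20.3  10. ]
```

View pics/w1.png

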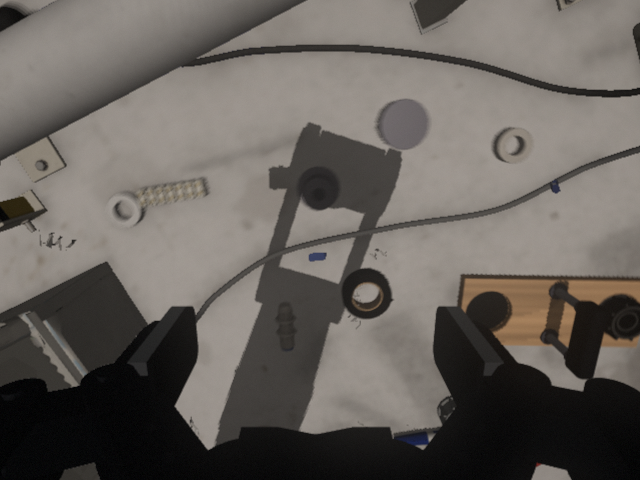

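Wrist view shows the upright plug at (319,188), under the tool's shadow, and the inverted plug at (403,124). The board's empty pocket is at (490,311). All of this agrees with the other cameras. Next I settle and refine.

```bash
python3 -m crank '[{"delta_pos":[0,0,30],"delta_rot":[0,0,0],"jaw":85},{"delta_pos":[0,0,40],"delta_rot":[0,0,0],"jaw":85},{"delta_pos":[0,0,30],"delta_rot":[0,0,0],"jaw":85},{"delta_pos":[0,0,0],"delta_rot":[0,0,0],"jaw":85},{"delta_pos":[0,0,0],"delta_rot":[0,0,0],"jaw":85}]'
python3 - <<'E'
from h import *
for c in("wrist","side","scene"):
    p=bot.capture(c)
    for n,z in(("plug",23),("plug_inverted",43)):
        for r in bot.regions_of(p,n)[:1]:
            m=np.array(r["region"]);v,u=np.nonzero(m)
            # fit xy by silhouette: compare mask with model
            from scipy.optimize import minimize
            a=np.linspace(0,2*np.pi,40)
            prof=[(25,0),(25,6),(18,6),(18,46)] if n=="plug" else [(18,0),(18,40),(25,40),(25,46)]
            def sil(xy):
                M=np.zeros((480*4,640*4),np.uint8)
                for (r1,z1),(r2,z2) in(prof[:2],prof[2:]):
                    P=np.array([proj(p,(xy[0]+r*np.cos(t),xy[1]+r*np.sin(t),zz)) for r,zz in((r1,z1),(r2,z2)) for t in a])
                    cv2.fillConvexPoly(M,cv2.convexHull(((P+.5)*4).astype(np.int32)),255)
                return cv2.resize(M,(640,480),interpolation=cv2.INTER_AREA)/255
            x0=onz(p,u.mean(),v.mean(),z)[:2]
            f=lambda x:np.abs(sil(x)-m).sum()
            s=minimize(f,x0,method="Nelder-Mead",options=dict(initial_simplex=[x0,x0+[6,0],x0+[0,6]],xatol=.2))
            print(c,n,round(r["confidence"],2),m.sum(),s.x,s.fun)
o=bot.get_obs();print(o["tool_pos"],o["ee_rot"])
plan((502,82,62),20,5)
E
```

```text
clock: 4.05
tool_pos: [502.8, 87.2, 229.8]
ee_rot: [180.0, -0.1, 20.5]
ft_force: [-0.3, -0.0, 0.4]
finger_gap: 0.997
finger_force: 0.0
wrist plug 0.67 2351 [501.1  82.6] 120.60784313725489
wrist plug_inverted 0.74 3308 [597.7  26.3] 190.2313725490196
side plug 0.75 797 [501.2  82.6] 37.850980392156856
side plug_inverted 0.74 729 [599.7  27.7] 72.76470588235294
scene plug 0.74 941 [501.9  82. ] 76.20392156862745
scene plug_inverted 0.74 680 [599.3  24.8] 105.17254901960786
[503.3  86.2 229. ] [180.   -0.1  20.4]
[503.3  86.2 229. ] [180.   -0.1  20.4] rot [ 0. -0.  0.]
[-0.6, 0.7, 33.4]
[-0.6, 0.7, 33.4]
[-0.5, 0.7, 33.4]
[-0.5, 0.7, 33.4]
[-0.5, 0.7, 33.4]
```

```bash
python3 -m crank '[{"delta_pos":[0,0,35],"delta_rot":[0,0,0],"jaw":85},{"delta_pos":[0,0,40],"delta_rot":[0,0,0],"jaw":85},{"delta_pos":[0,0,40],"delta_rot":[0,0,0],"jaw":85},{"delta_pos":[0,0,35],"delta_rot":[0,0,0],"jaw":85},{"delta_pos":[0,0,10],"delta_rot":[0,0,0],"jaw":85}]'
python3 - <<'E'
from h import *
for i in range(6):
    bot.capture("wrist");o=bot.get_obs();print(o["tool_pos"],o["ee_rot"])
plan((501.3,82.5,12),20,2)
E
```

```text
clock: 5.0
tool_pos: [499.7, 86.0, 63.7]
ee_rot: [-179.8, 0.5, 20.4]
ft_force: [-0.5, -0.1, 0.5]
finger_gap: 0.996
finger_force: 0.0
[500.2  86.   64.2] [-179.9    0.4   20.4]
[501.8  86.1  66.8] [-179.9    0.2   20.4]
[503.4  86.2  68.9] [180.   -0.   20.4]
[504.4  86.3  70.3] [179.9  -0.2  20.4]
[504.9  86.3  70.9] [179.9  -0.3  20.4]
[505.   86.3  71.1] [179.9  -0.3  20.4]
[505.   86.3  71.1] [179.9  -0.3  20.4] rot [ 0. -0.  0.]
[-2.5, 1.1, 29.5]
[-2.5, 1.1, 29.5]
```

```bash
python3 -m crank '[{"delta_pos":[-3,3,12],"delta_rot":[0,0,0],"jaw":85},{"delta_pos":[0,0,15],"delta_rot":[0,0,0],"jaw":85},{"delta_pos":[0,0,15],"delta_rot":[0,0,0],"jaw":85},{"delta_pos":[0,0,10],"delta_rot":[0,0,0],"jaw":85},{"delta_pos":[0,0,5],"delta_rot":[0,0,0],"jaw":85}]'
python3 -m crank '[{"delta_pos":[0,0,0],"delta_rot":[0,0,0],"jaw":85},{"delta_pos":[0,0,0],"delta_rot":[0,0,0],"jaw":60},{"delta_pos":[0,0,0],"delta_rot":[0,0,0],"jaw":45},{"delta_pos":[0,0,0],"delta_rot":[0,0,0],"jaw":40},{"delta_pos":[0,0,0],"delta_rot":[0,0,0],"jaw":20}]' 30
python3 -m crank '[{"delta_pos":[0,0,0],"delta_rot":[0,0,0],"jaw":20},{"delta_pos":[0,0,0],"delta_rot":[0,0,0],"jaw":20},{"delta_pos":[0,0,0],"delta_rot":[0,0,0],"jaw":20},{"delta_pos":[0,0,0],"delta_rot":[0,0,0],"jaw":20},{"delta_pos":[0,0,0],"delta_rot":[0,0,0],"jaw":20}]' 30
```

```text
clock: 5.8
tool_pos: [500.6, 82.2, 10.3]
ee_rot: [-180.0, 0.1, 20.4]
ft_force: [0.8, 0.4, -0.4]
finger_gap: 0.993
finger_force: 0.0
clock: 6.3
tool_pos: [501.8, 82.5, 12.1]
ee_rot: [180.0, -0.1, 20.4]
ft_force: [1.0, -0.3, 0.2]
finger_gap: 0.416
finger_force: 30.0
clock: 6.8
tool_pos: [501.8, 82.5, 12.1]
ee_rot: [180.0, -0.1, 20.4]
ft_force: [-0.7, 0.2, 5.7]
finger_gap: 0.413
finger_force: 30.3
```

Gripped: the opening is 35 mm on a 36 mm stem. Lifting, then measuring the board.

```bash
python3 -m crank '[{"delta_pos":[0,0,-10],"delta_rot":[0,0,0],"jaw":20},{"delta_pos":[0,0,-25],"delta_rot":[0,0,0],"jaw":20},{"delta_pos":[0,0,-40],"delta_rot":[0,0,0],"jaw":20},{"delta_pos":[0,0,-40],"delta_rot":[0,0,0],"jaw":20},{"delta_pos":[0,0,-25],"delta_rot":[0,0,0],"jaw":20}]'
python3 - <<'E'
from h import *
from scipy.optimize import least_squares
for c in("side","wrist"):
    p=bot.capture(c);im=p["color"];save(p,c+"2.png")
    for n,z in(("crown",30),("carrier",14),("pocket",6),("grip",77),("carrier_handle",77),("plug",50)):
        for r in bot.regions_of(p,n)[:1]:
            e=np.array(r["extent"])*[640,480,640,480];print(c,n,round(r["confidence"],2),e,onz(p,e[0],e[1],z))
    # board = tan wood colour: fit rectangle silhouette
    h=cv2.cvtColor(im,cv2.COLOR_RGB2HSV);m=cv2.inRange(h,(8,60,60),(25,200,255))
    n,l,st,ce=cv2.connectedComponentsWithStats(cv2.morphologyEx(m,cv2.MORPH_CLOSE,np.ones((25,25))))
    k=1+st[1:,4].argmax();print(st[k]);hull=cv2.convexHull(np.argwhere(l==k)[:,::-1].astype(np.int32));H=np.zeros((480,640),np.uint8);cv2.fillConvexPoly(H,hull,255);H=H/255
    def sil(q):
        R=Ro.from_euler("z",q[2],degrees=True)
        P=np.array([proj(p,R.apply((sx*115,sy*45,zz))+[q[0],q[1],0]) for sx in(-1,1) for sy in(-1,1) for zz in(0,14)])
        M=np.zeros((1920,2560),np.uint8);cv2.fillConvexPoly(M,cv2.convexHull(((P+.5)*4).astype(np.int32)),255);return cv2.resize(M,(640,480),interpolation=cv2.INTER_AREA)/255
    from scipy.optimize import minimize
    x0=np.array([457,-245,110.])
    s=minimize(lambda q:np.abs(sil(q)-H).sum(),x0,method="Nelder-Mead",options=dict(initial_simplex=[x0,x0+[8,0,0],x0+[0,8,0],x0+[0,0,5]],xatol=.1,fatol=.5))
    print(c,"board",s.x,s.fun,H.sum())
    t=np.radians(s.x[2]);print("pocket",s.x[:2]+80*np.array([np.cos(t),np.sin(t)]))
E
```

```text
clock: 7.3
tool_pos: [501.8, 82.4, 154.4]
ee_rot: [179.9, -0.2, 20.4]
ft_force: [0.2, 1.0, -0.9]
finger_gap: 0.414
finger_force: 30.1
side crown 0.92 [370.4 385.5  45.6  42.6] [ 481.9 -323.3   30. ]
side carrier 0.96 [329.2 366.8 168.9 134.9] [ 455.7 -261.9   14. ]
side pocket 0.57 [330.6 366.5 171.4 134. ] [ 460.6 -257.4    6. ]
side grip 0.94 [327.1 365.  173.6 135.9] [ 432.3 -298.1   77. ]
side carrier_handle 0.91 [322.6 336.5  48.7  77.6] [ 449.2 -256.4   77. ]
side plug 0.83 [247.7 143.6  30.4  42.8] [563.  246.5  50. ]
[ 244  298  169  132 7875]
side board [ 457.7 -240.9  109.6] 282.9843137254902 9753.0
pocket [ 430.8 -165.5]
wrist carrier 0.67 [579.2 398.5 121.6 101. ] [ 439.  -166.4   14. ]
wrist pocket 0.87 [579.8 400.5 118.8 100.9] [ 433.8 -175.8    6. ]
wrist grip 0.6 [578.4 398.9 123.3 101.6] [ 467.5 -103.6   77. ]
wrist plug 0.97 [316.5 325.  118.6 169.9] [444.7  61.6  50. ]
[ 530  348  110  102 5717]
wrist board [ 532.9 -230.8  163.1] 2692.6235294117646 7134.0
pocket [ 456.3 -207.5]
```

View pics/wrist2.png

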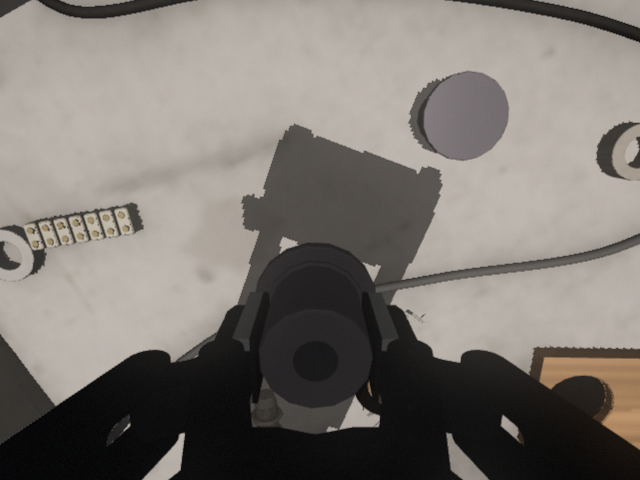

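The plug hangs upright in the fingers, with the board's pocket at (583,398) on the lower right. I'll move near it to measure the pocket and board more finely.

```bash
python3 -m crank '[{"delta_pos":[-10,7,-5],"delta_rot":[0,0,0],"jaw":20},{"delta_pos":[-20,14,-8],"delta_rot":[0,0,0],"jaw":20},{"delta_pos":[-25,17,-9],"delta_rot":[0,0,0],"jaw":20},{"delta_pos":[-25,17,-9],"delta_rot":[0,0,0.007],"jaw":20},{"delta_pos":[-25,18,-9],"delta_rot":[0,0,0.007],"jaw":20}]'
python3 -m crank '[{"delta_pos":[-25,18,-9],"delta_rot":[0,0,0],"jaw":20},{"delta_pos":[-20,14,-7],"delta_rot":[0,0,0],"jaw":20},{"delta_pos":[-12,8,-4],"delta_rot":[0,0,0],"jaw":20},{"delta_pos":[-7,4,0],"delta_rot":[0,0,0],"jaw":20},{"delta_pos":[-2,2,0],"delta_rot":[0,0,0],"jaw":20}]'
cat > board.py <<'E'
from h import *
from scipy.optimize import minimize
bot.capture("side");bot.capture("side")
def sil(p,q):
    R=Ro.from_euler("z",q[2],degrees=True)
    P=np.array([proj(p,R.apply((sx*115,sy*45,zz))+[q[0],q[1],0]) for sx in(-1,1) for sy in(-1,1) for zz in(0,14)])
    M=np.zeros((1920,2560),np.uint8);cv2.fillConvexPoly(M,cv2.convexHull(((P+.5)*4).astype(np.int32)),255);return cv2.resize(M,(640,480),interpolation=cv2.INTER_AREA)/255
def pocket(p,q,r=28.5,L=80):
    t=np.radians(q[2]);c=q[:2]+L*np.array([np.cos(t),np.sin(t)]);return c
p=bot.capture("wrist");save(p,"w3.png");print(p["eye"],p["rotation"],bot.get_obs()["tool_pos"],bot.get_obs()["ee_rot"])
q=np.array([457.7,-240.9,109.6]);t=np.radians(q[2]);im=p["color"].copy()
R=Ro.from_euler("z",q[2],degrees=True)
for P in[(80+28.5*np.cos(a),28.5*np.sin(a),14) for a in np.linspace(0,6.28,24)]+[(sx*115,sy*45,14) for sx in(-1,1) for sy in(-1,1)]+[(sx*9,sy*42,92) for sx in(-1,1) for sy in(-1,1)]:
    u,v=proj(p,R.apply(P)+[q[0],q[1],0])
    if abs(u)<9e3 and abs(v)<9e3: cv2.circle(im,(int(round(u)),int(round(v))),1,(255,0,0),-1)
cv2.imwrite("pics/w3o.png",im[:,:,::-1])
E
python3 board.py
```

```text
clock: 8.5
tool_pos: [426.8, -23.7, 192.1]
ee_rot: [180.0, -0.0, 19.6]
ft_force: [0.7, -0.5, -0.7]
finger_gap: 0.408
finger_force: 30.1
clock: 9.0
tool_pos: [380.6, -88.6, 211.6]
ee_rot: [180.0, -0.0, 19.5]
ft_force: [0.4, 0.1, -0.9]
finger_gap: 0.418
finger_force: 30.1
[446.5 -64.1 352.5] [-16.2   0.  -70.4] [381.2 -87.7 211. ] [-180.     0.    19.6]
```

View pics/w3o.png

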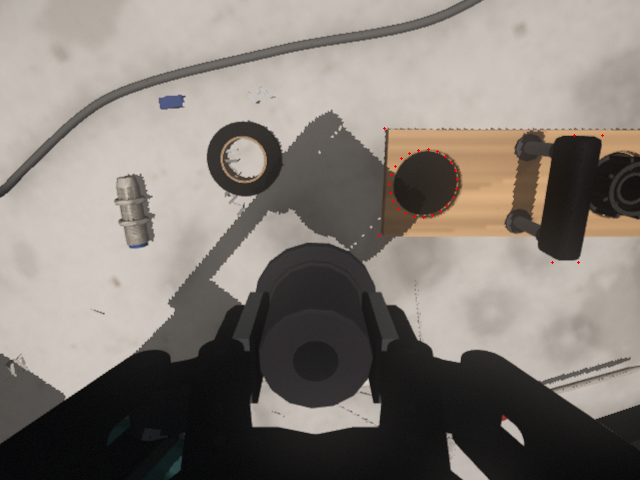

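The overlay sits about 2 px left of the real pocket rim, which is centred near (428,184). I'll fit it exactly.

Run:
```python
from h import *
p=bot.capture("wrist");g=cv2.cvtColor(p["color"],cv2.COLOR_RGB2HSV)
m=((p["color"].astype(int)[:,:,0]-p["color"].astype(int)[:,:,2])<18)&(g[:,:,2]<90);M=np.zeros((480,640),np.uint8);M[140:226,386:480]=m[140:226,386:480]
n,l,st,ce=cv2.connectedComponentsWithStats(M);k=1+st[1:,4].argmax();print(st[k],ce[k])
c=cv2.findContours((l==k).astype(np.uint8),cv2.RETR_EXTERNAL,cv2.CHAIN_APPROX_NONE)[0][0];e=cv2.fitEllipse(c);print(e)
for z in(6,14):
    W=np.array([onz(p,*q[0],z)[:2] for q in c]);cc=cv2.minEnclosingCircle(W.astype(np.float32));print(z,onz(p,*e[0],z),cc)
o=bot.get_obs();print(o["tool_pos"],o["ee_rot"])
plan((431.1,-166.5,130),19.6,5)
```

```text
[ 394  152   63   63 3041] [425.  183.1]
((424.9810791015625, 183.04989624023438), (58.40091323852539, 64.4406509399414), 45.91563034057617)
6 [ 431.8 -169.     6. ] ((431.4180603027344, -168.97694396972656), 26.97907257080078)
14 [ 432.2 -166.6   14. ] ((431.77142333984375, -166.5470733642578), 26.355846405029297)
[381.3 -87.5 210.9] [-180.     0.    19.6]
[381.3 -87.5 210.9] [-180.     0.    19.6] rot [-0.  0.  0.]
[4.1, 18.2, 16.2]
[4.1, 18.2, 16.2]
[4.1, 18.2, 16.2]
[4.1, 18.2, 16.2]
[4.1, 18.2, 16.2]
```

```bash
python3 -m crank '[{"delta_pos":[3,11.5,5],"delta_rot":[0,0,0],"jaw":20},{"delta_pos":[5.6,25,15],"delta_rot":[0,0,0],"jaw":20},{"delta_pos":[6,27,25],"delta_rot":[0,0,0],"jaw":20},{"delta_pos":[4,18,30],"delta_rot":[0,0,0],"jaw":20},{"delta_pos":[2,10,25],"delta_rot":[0,0,0],"jaw":20}]'
python3 -m crank '[{"delta_pos":[0,0,20],"delta_rot":[0,0,0],"jaw":20},{"delta_pos":[0,0,15],"delta_rot":[0,0,0],"jaw":20},{"delta_pos":[0,0,12],"delta_rot":[0,0,0],"jaw":20},{"delta_pos":[0,0,4],"delta_rot":[0,0,0],"jaw":20},{"delta_pos":[0,0,0],"delta_rot":[0,0,0],"jaw":20}]'
python3 - <<'E'
from h import *
for i in range(4): bot.capture("wrist");o=bot.get_obs();print(o["tool_pos"],o["ee_rot"])
p=bot.capture("side");cv2.imwrite("pics/s4.png",cv2.resize(p["color"][220:420,180:420],None,fx=3,fy=3)[:,:,::-1])
E
```

```text
clock: 9.7
tool_pos: [432.1, -168.5, 108.9]
ee_rot: [-180.0, 0.1, 19.6]
ft_force: [0.1, -0.5, -1.7]
finger_gap: 0.417
finger_force: 30.2
clock: 10.2
tool_pos: [431.2, -167.1, 59.6]
ee_rot: [-179.9, 0.0, 19.6]
ft_force: [-0.3, -0.5, -1.4]
finger_gap: 0.411
finger_force: 30.2
[ 431.7 -167.4   60.5] [180.   -0.   19.6]
[ 432.  -167.5   61.1] [179.9  -0.1  19.6]
[ 432.1 -167.6   61.3] [179.9  -0.1  19.6]
[ 432.1 -167.6   61.4] [179.9  -0.1  19.6]
```

View pics/s4.png

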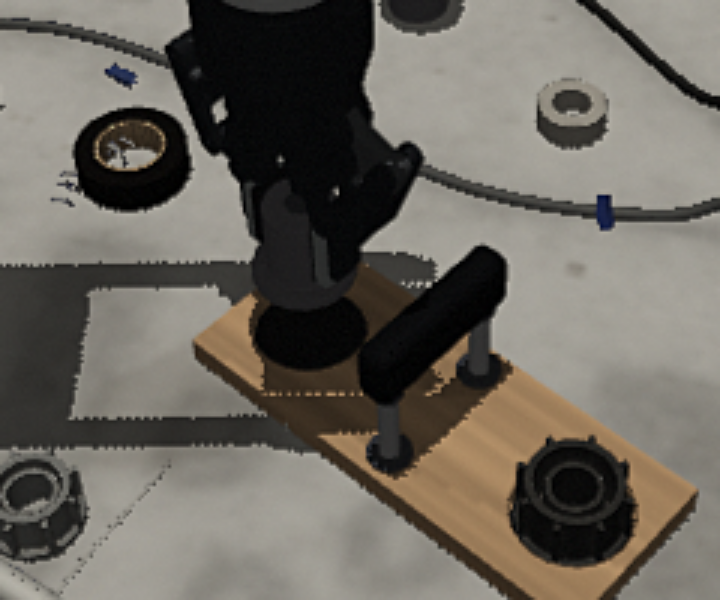

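The side view shows the plug hanging right over the pocket, flange above the dark circle, with the handle clear. Lowering.

```bash
python3 -m crank '[{"delta_pos":[-0.4,-0.8,6],"delta_rot":[0,0,0],"jaw":20},{"delta_pos":[0,0,10],"delta_rot":[0,0,0],"jaw":20},{"delta_pos":[0,0,10],"delta_rot":[0,0,0],"jaw":20},{"delta_pos":[0,0,5],"delta_rot":[0,0,0],"jaw":20},{"delta_pos":[0,0,2],"delta_rot":[0,0,0],"jaw":20}]'
python3 -m crank '[{"delta_pos":[0,0,2],"delta_rot":[0,0,0],"jaw":20},{"delta_pos":[0,0,2],"delta_rot":[0,0,0],"jaw":20},{"delta_pos":[0,0,2],"delta_rot":[0,0,0],"jaw":20},{"delta_pos":[0,0,1],"delta_rot":[0,0,0],"jaw":20},{"delta_pos":[0,0,1],"delta_rot":[0,0,0],"jaw":20}]'
```

```text
clock: 10.95
tool_pos: [429.8, -166.2, 25.9]
ee_rot: [-179.9, 0.1, 19.6]
ft_force: [-1.9, 0.9, 1.1]
finger_gap: 0.411
finger_force: 30.2
clock: 11.45
tool_pos: [430.8, -166.7, 19.2]
ee_rot: [180.0, -0.0, 19.6]
ft_force: [-0.2, 1.1, -1.0]
finger_gap: 0.413
finger_force: 30.2
```

```bash
python3 -m crank '[{"delta_pos":[0,0,0.7],"delta_rot":[0,0,0],"jaw":20},{"delta_pos":[0,0,0.6],"delta_rot":[0,0,0],"jaw":20},{"delta_pos":[0,0,0],"delta_rot":[0,0,0],"jaw":20},{"delta_pos":[0,0,0],"delta_rot":[0,0,0],"jaw":20},{"delta_pos":[0,0,0],"delta_rot":[0,0,0],"jaw":20}]'
python3 - <<'E'
from h import *
bot.capture("wrist");p=bot.capture("side");o=bot.get_obs();print(o["tool_pos"],o["ft_force"])
cv2.imwrite("pics/s5.png",cv2.resize(p["color"][260:420,210:410],None,fx=3.5,fy=3.5)[:,:,::-1])
E
```

```text
clock: 11.95
tool_pos: [430.8, -166.7, 18.1]
ee_rot: [180.0, -0.0, 19.6]
ft_force: [-1.1, -0.4, -0.3]
finger_gap: 0.415
finger_force: 30.4
[ 430.8 -166.7   18.1] [-0.3  0.4  0.1]
```

View pics/s5.png

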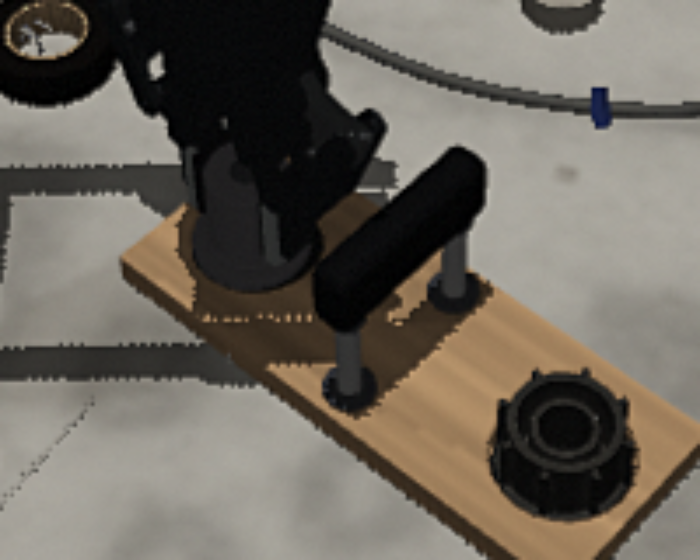

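The flange is inside the rim and nearly on the floor. Nudging down until it touches, then releasing.

```bash
python3 -m crank '[{"delta_pos":[0,0,0.5],"delta_rot":[0,0,0],"jaw":20},{"delta_pos":[0,0,0.3],"delta_rot":[0,0,0],"jaw":20},{"delta_pos":[0,0,0],"delta_rot":[0,0,0],"jaw":20},{"delta_pos":[0,0,0],"delta_rot":[0,0,0],"jaw":34},{"delta_pos":[0,0,0],"delta_rot":[0,0,0],"jaw":38}]'
python3 -m crank '[{"delta_pos":[0,0,0],"delta_rot":[0,0,0],"jaw":44},{"delta_pos":[0,0,0],"delta_rot":[0,0,0],"jaw":50},{"delta_pos":[0,0,0],"delta_rot":[0,0,0],"jaw":54},{"delta_pos":[0,0,0],"delta_rot":[0,0,0],"jaw":54},{"delta_pos":[0,0,0],"delta_rot":[0,0,0],"jaw":54}]'
python3 -m crank '[{"delta_pos":[0,0,-5],"delta_rot":[0,0,0],"jaw":54},{"delta_pos":[0,0,-15],"delta_rot":[0,0,0],"jaw":54},{"delta_pos":[0,0,-30],"delta_rot":[0,0,0],"jaw":54},{"delta_pos":[0,0,-40],"delta_rot":[0,0,0],"jaw":54},{"delta_pos":[0,0,-40],"delta_rot":[0,0,0],"jaw":54}]'
```

```text
clock: 12.55
tool_pos: [431.0, -166.8, 17.5]
ee_rot: [180.0, -0.0, 19.6]
ft_force: [0.0, 0.5, -0.1]
finger_gap: 0.446
finger_force: 0.0
clock: 13.05
tool_pos: [430.7, -166.6, 17.1]
ee_rot: [-180.0, 0.0, 19.6]
ft_force: [-0.0, 1.2, 0.2]
finger_gap: 0.636
finger_force: 0.0
clock: 13.55
tool_pos: [430.2, -166.4, 148.5]
ee_rot: [-180.0, 0.0, 19.6]
ft_force: [1.4, 0.6, -0.4]
finger_gap: 0.631
finger_force: 0.0
```

```bash
python3 -m crank '[{"delta_pos":[-10,10,-15],"delta_rot":[0,0,0],"jaw":85},{"delta_pos":[-20,20,-20],"delta_rot":[0,0,0],"jaw":85},{"delta_pos":[-20,20,-20],"delta_rot":[0,0,0],"jaw":85},{"delta_pos":[-8,20,-10],"delta_rot":[0,0,0],"jaw":85},{"delta_pos":[-2,10,-5],"delta_rot":[0,0,0],"jaw":85}]'
cat > fit.py <<'E'
from h import *
bot.capture("side");bot.capture("side")
p=bot.capture("wrist");print(bot.get_obs()["tool_pos"],p["eye"])
q=np.array([458.1,-242.2,109.6]);im=p["color"].copy()
for r in bot.regions_of(p,"carrier_handle")[:1]: print("handle",r["confidence"],np.array(r["extent"])*[640,480,640,480])
for n in("plug","crown"):
    for r in bot.spot_in(p,n)[:1]: print(n,r["confidence"],np.array(r["extent"])*[640,480,640,480])
R=Ro.from_euler("z",q[2],degrees=True)
C=lambda x,r,z:[(x+r*np.cos(a),r*np.sin(a),z) for a in np.linspace(0,6.28,24)]
for P in C(80,28.5,14)+C(80,18,52)+C(-80,26,36)+[(sx*115,sy*45,14) for sx in(-1,1) for sy in(-1,1)]+[(sx*9,sy*42,92) for sx in(-1,1) for sy in(-1,1)]:
    u,v=proj(p,R.apply(P)+[q[0],q[1],0]);cv2.circle(im,(int(round(u)),int(round(v))),1,(255,0,0),-1)
cv2.imwrite("pics/w6.png",im[:,:,::-1])
E
python3 fit.py
```

```text
clock: 14.05
tool_pos: [401.0, -264.0, 219.1]
ee_rot: [179.8, -0.1, 19.5]
ft_force: [0.8, -0.4, 0.4]
finger_gap: 0.998
finger_force: 0.0
[ 401.1 -262.   216.9] [ 466.6 -239.1  359.2]
handle 0.62 [318.1 137.   35.4 131.3]
plug 0.69 [217.2 138.2  65.9  62.2]
crown 0.77 [415.7 136.   68.1  66.3]
```

View pics/w6.png

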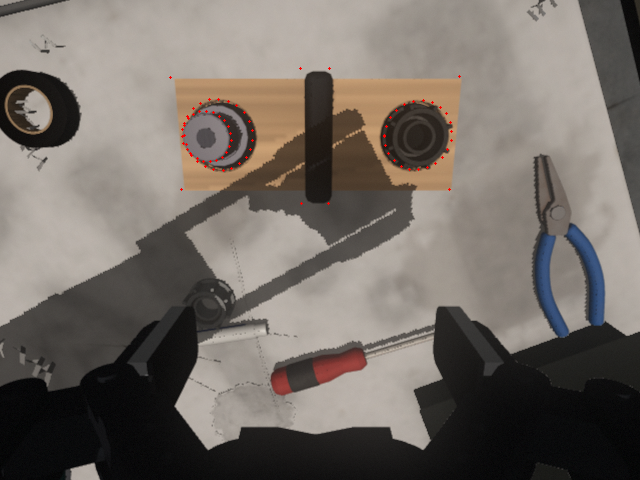

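The plug's top and the crown both match their seated positions. The handle bar (centre about (318,137)) lies about 2 mm further along tool y than modelled. Moving above it.

```bash
python3 -m crank '[{"delta_pos":[8,0.5,4],"delta_rot":[0,0,0],"jaw":85},{"delta_pos":[16,0.5,12],"delta_rot":[0,0,0],"jaw":85},{"delta_pos":[18,0.5,20],"delta_rot":[0,0,0],"jaw":85},{"delta_pos":[12,0,20],"delta_rot":[0,0,0],"jaw":85},{"delta_pos":[6,0,14],"delta_rot":[0,0,0],"jaw":85}]'
python3 - <<'E'
from h import *
for i in range(8): p=bot.capture("wrist")
o=bot.get_obs();print(o["tool_pos"],o["ee_rot"],o["clock"]);save(p,"w7.png")
plan((457.8,-244.4,58),19.6,1)
h=bot.regions_of(p,"carrier_handle")[:1]
for r in h:
    m=np.array(r["region"]);v,u=np.nonzero(m);print(r["confidence"],np.array(r["extent"])*[640,480,640,480])
    a=[onz(p,np.mean(u[v==k]),k,92)[:2] for k in range(v.min()+5,v.max()-5,5)];c,ang=np.mean(a,0),a[-1]-a[0];print(c,np.degrees(np.arctan2(-ang[1],-ang[0])))
E
```

```text
clock: 14.85
tool_pos: [458.8, -241.5, 144.1]
ee_rot: [-179.8, 0.1, 19.7]
ft_force: [0.6, 0.6, -0.9]
finger_gap: 0.99
finger_force: 0.0
[ 458.3 -244.   148.6] [179.9  -0.1  19.6] 15.25
[ 458.3 -244.   148.6] [179.9  -0.1  19.6] rot [ 0. -0. -0.]
[-0.7, -0.0, 90.6]
0.88 [318.5 251.1  36.7 165.7]
[ 465.1 -242.5] 19.89568834830816
```

View pics/w7.png

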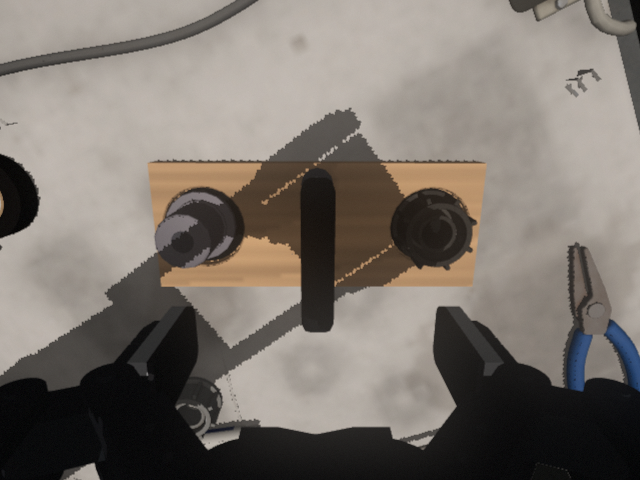

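The bar, about (318,251), is centred between the fingers. Checking its position along tool x from its near end at row 332.

Run:
```python
from h import *
p=bot.capture("wrist");t=np.radians(19.6);X=np.array([np.cos(t),np.sin(t)]);Y=np.array([np.sin(t),-np.cos(t)])
n=onz(p,318,332,92)[:2];f=onz(p,318,169,62)[:2];L=onz(p,149,162,14)[:2];Rr=onz(p,486,162,14)[:2];N=onz(p,163,287,14)[:2];M=onz(p,471,287,14)[:2]
print(n+42*X,f-42*X,(L+Rr+N+M)/4,np.linalg.norm(L-Rr),np.linalg.norm(L-N)); print([onz(p,u,250,z)[:2]@Y for u in(301,335) for z in(92,)],(np.array([458,-244])@Y))
o=bot.get_obs();print(o["tool_pos"])
```

```text
[ 460.7 -244.3] [ 461.6 -244.1] [ 458.1 -245.4] 227.10442019849506 90.62979304168772
[np.float64(375.8751631268062), np.float64(393.351349702729)] 383.49883742571717
[ 458.1 -244.   148.3]
```

```bash
python3 -m crank '[{"delta_pos":[1.5,1,10],"delta_rot":[0,0,0],"jaw":85},{"delta_pos":[0,0,25],"delta_rot":[0,0,0],"jaw":85},{"delta_pos":[0,0,30],"delta_rot":[0,0,0],"jaw":85},{"delta_pos":[0,0,18],"delta_rot":[0,0,0],"jaw":85},{"delta_pos":[0,0,7],"delta_rot":[0,0,0],"jaw":85}]'
python3 -m crank '[{"delta_pos":[0,0,0],"delta_rot":[0,0,0],"jaw":60},{"delta_pos":[0,0,0],"delta_rot":[0,0,0],"jaw":45},{"delta_pos":[0,0,0],"delta_rot":[0,0,0],"jaw":32},{"delta_pos":[0,0,0],"delta_rot":[0,0,0],"jaw":26},{"delta_pos":[0,0,0],"delta_rot":[0,0,0],"jaw":22}]' 20
python3 -m crank '[{"delta_pos":[0,0,0],"delta_rot":[0,0,0],"jaw":20},{"delta_pos":[0,0,0],"delta_rot":[0,0,0],"jaw":18},{"delta_pos":[0,0,0],"delta_rot":[0,0,0],"jaw":16},{"delta_pos":[0,0,0],"delta_rot":[0,0,0],"jaw":12},{"delta_pos":[0,0,0],"delta_rot":[0,0,0],"jaw":8}]' 20
python3 -m crank '[{"delta_pos":[0,0,0],"delta_rot":[0,0,0],"jaw":5},{"delta_pos":[0,0,0],"delta_rot":[0,0,0],"jaw":5},{"delta_pos":[0,0,0],"delta_rot":[0,0,0],"jaw":5},{"delta_pos":[0,0,0],"delta_rot":[0,0,0],"jaw":5},{"delta_pos":[0,0,0],"delta_rot":[0,0,0],"jaw":5}]' 90
```

```text
clock: 15.85
tool_pos: [458.0, -242.8, 54.1]
ee_rot: [-179.8, 0.2, 19.6]
ft_force: [0.2, -0.0, 0.1]
finger_gap: 0.997
finger_force: 0.0
clock: 16.35
tool_pos: [460.2, -244.2, 58.1]
ee_rot: [179.9, -0.1, 19.6]
ft_force: [-0.7, 0.2, -0.1]
finger_gap: 0.259
finger_force: 0.0
clock: 16.85
tool_pos: [460.2, -244.4, 57.7]
ee_rot: [179.9, -0.0, 19.6]
ft_force: [1.2, -1.9, 1.9]
finger_gap: 0.211
finger_force: 21.2
clock: 17.35
tool_pos: [460.3, -244.3, 57.9]
ee_rot: [179.9, -0.1, 19.6]
ft_force: [0.7, -2.5, 4.3]
finger_gap: 0.195
finger_force: 89.1
```

Gripped (about 17 mm). A gentle lift follows, with a check after the first part.

```bash
python3 -m crank '[{"delta_pos":[0,0,-1],"delta_rot":[0,0,0],"jaw":5},{"delta_pos":[0,0,-2],"delta_rot":[0,0,0],"jaw":5},{"delta_pos":[0,0,-3],"delta_rot":[0,0,0],"jaw":5},{"delta_pos":[0,0,-4],"delta_rot":[0,0,0],"jaw":5},{"delta_pos":[0,0,-5],"delta_rot":[0,0,0],"jaw":5}]'
python3 -m crank '[{"delta_pos":[0,0,-5],"delta_rot":[0,0,0],"jaw":5},{"delta_pos":[0,0,-5],"delta_rot":[0,0,0],"jaw":5},{"delta_pos":[0,0,-4],"delta_rot":[0,0,0],"jaw":5},{"delta_pos":[0,0,-2],"delta_rot":[0,0,0],"jaw":5},{"delta_pos":[0,0,-1],"delta_rot":[0,0,0],"jaw":5}]'
python3 - <<'E'
from h import *
for i in range(4):p=bot.capture("side")
o=bot.get_obs();print(o["tool_pos"],o["ee_rot"],o["ft_force"],o["torque"])
cv2.imwrite("pics/s8.png",cv2.resize(p["color"][240:420,210:430],None,fx=3,fy=3)[:,:,::-1])
E
```

```text
clock: 17.85
tool_pos: [458.7, -243.0, 71.0]
ee_rot: [-179.8, 0.1, 19.6]
ft_force: [-0.6, 0.8, -4.0]
finger_gap: 0.2
finger_force: 87.8
clock: 18.35
tool_pos: [459.9, -244.0, 89.6]
ee_rot: [180.0, -0.0, 19.6]
ft_force: [-0.5, 0.2, -5.1]
finger_gap: 0.197
finger_force: 87.8
[ 459.6 -243.8   88.9] [-180.     0.    19.6] [ 0.5 -0.4 -5.9] [ 0.  0. -0.]
```

View pics/s8.png

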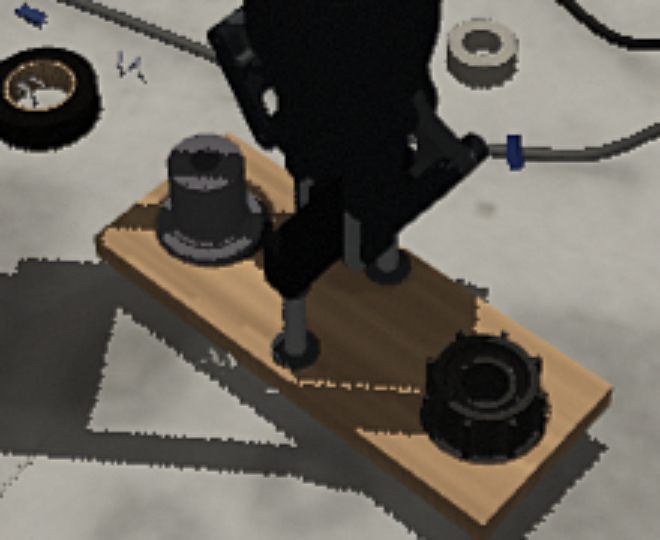

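The board is 31 mm up and level, with the plug (about (215,210) in the crop) and the crown (about (485,400)) both seated. The wrist force is 5.5 N, as expected for the weight. Raising another 89 mm.

```bash
python3 -m crank '[{"delta_pos":[0,0,-1],"delta_rot":[0,0,0],"jaw":5},{"delta_pos":[0,0,-3],"delta_rot":[0,0,0],"jaw":5},{"delta_pos":[0,0,-5],"delta_rot":[0,0,0],"jaw":5},{"delta_pos":[0,0,-7],"delta_rot":[0,0,0],"jaw":5},{"delta_pos":[0,0,-8],"delta_rot":[0,0,0],"jaw":5}]'
python3 -m crank '[{"delta_pos":[0,0,-8],"delta_rot":[0,0,0],"jaw":5},{"delta_pos":[0,0,-8],"delta_rot":[0,0,0],"jaw":5},{"delta_pos":[0,0,-8],"delta_rot":[0,0,0],"jaw":5},{"delta_pos":[0,0,-8],"delta_rot":[0,0,0],"jaw":5},{"delta_pos":[0,0,-8],"delta_rot":[0,0,0],"jaw":5}]'
python3 -m crank '[{"delta_pos":[0,0,-8],"delta_rot":[0,0,0],"jaw":5},{"delta_pos":[0,0,-7],"delta_rot":[0,0,0],"jaw":5},{"delta_pos":[0,0,-5],"delta_rot":[0,0,0],"jaw":5},{"delta_pos":[0,0,-3],"delta_rot":[0,0,0],"jaw":5},{"delta_pos":[0,0,-2],"delta_rot":[0,0,0],"jaw":5}]'
python3 -m crank '[{"delta_pos":[0,0,0],"delta_rot":[0,0,0],"jaw":5},{"delta_pos":[0,0,0],"delta_rot":[0,0,0],"jaw":5},{"delta_pos":[0,0,0],"delta_rot":[0,0,0],"jaw":5},{"delta_pos":[0,0,0],"delta_rot":[0,0,0],"jaw":5},{"delta_pos":[0,0,0],"delta_rot":[0,0,0],"jaw":5}]'
python3 -m crank '[{"delta_pos":[0,0,0],"delta_rot":[0,0,0],"jaw":5},{"delta_pos":[0,0,0],"delta_rot":[0,0,0],"jaw":5},{"delta_pos":[0,0,0],"delta_rot":[0,0,0],"jaw":5},{"delta_pos":[0,0,0],"delta_rot":[0,0,0],"jaw":5},{"delta_pos":[0,0,0],"delta_rot":[0,0,0],"jaw":5}]'
python3 - <<'E'
from h import *
p=bot.capture("side");print(bot.get_obs()["dq"])
cv2.imwrite("pics/s9.png",cv2.resize(p["color"][180:400,210:450],None,fx=2.5,fy=2.5)[:,:,::-1])
E
```

```text
clock: 19.05
tool_pos: [459.8, -243.9, 113.9]
ee_rot: [180.0, -0.0, 19.6]
ft_force: [0.1, -0.4, -5.1]
finger_gap: 0.2
finger_force: 87.8
clock: 19.55
tool_pos: [459.7, -243.9, 153.9]
ee_rot: [180.0, -0.0, 19.6]
ft_force: [-0.1, 0.1, -5.0]
finger_gap: 0.203
finger_force: 87.8
clock: 20.05
tool_pos: [459.7, -243.9, 178.4]
ee_rot: [-180.0, -0.0, 19.6]
ft_force: [0.5, 0.2, -4.8]
finger_gap: 0.195
finger_force: 87.8
clock: 20.55
tool_pos: [459.7, -243.8, 178.0]
ee_rot: [-180.0, 0.0, 19.6]
ft_force: [0.7, -0.2, -4.4]
finger_gap: 0.2
finger_force: 87.8
clock: 21.05
tool_pos: [459.8, -243.9, 178.2]
ee_rot: [-180.0, -0.0, 19.6]
ft_force: [0.6, -0.5, -4.9]
finger_gap: 0.196
finger_force: 87.8
[ 0.1 -0.  -0.1  0.  -0.1 -0. ]
```

View pics/s9.png

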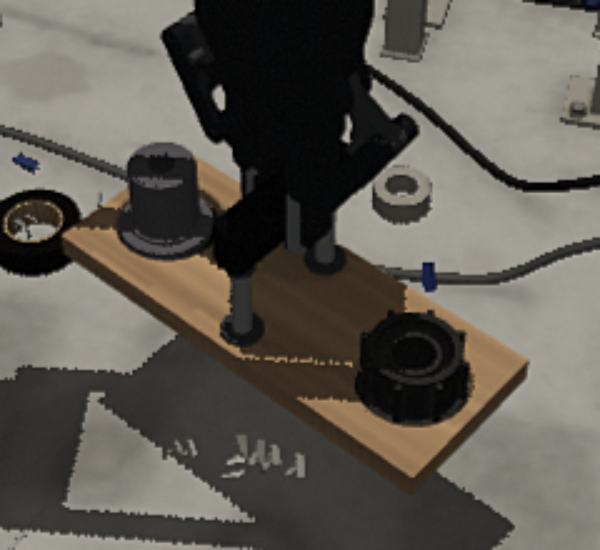

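The board hangs level and still, about 120 mm up, with the plug (about (165,205)) and crown (about (410,365)) seated.

```bash
python3 -c "from station import bot;print(bot.job_done())"
```

```text
the job is handed in; nothing more can be done
None
```

The plug is in the empty pocket, flange down. The board is held by its handle about 12 cm above the bench, level and still, with the crown seated. The job was handed in at about 21 s, and the result isn't known because the hand-in returned no verdict.

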